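# Load a filter block and hold it home in the corner of its mounting plate

## Task

First put the round steel filter puck all the way into the round recess in the top of the aluminium filter block and let go of it. Then take the block to the mounting plate, set it flat down on the plate with its long side along the long stop, and push it firmly into the corner so that it is square and bears on both stops at once. Finish while still holding it there with the fingers, pressing on both stops, and leave the bottle, beaker, end cap and spanner where they are.

Things in the scene. Friction and masses are not known exactly. Their poses are not given: they have to be found in the camera images.
- puck_center (a point): Filter puck: plain steel cylinder with a darker grey filter face in its flat top, 36 mm diameter, 24 mm high, about 0.13 kg, standing upright on the bench. The point is its centre, half-way up (12 mm above its underside); z along its axis.
- block_center (a point): Filter block: loose aluminium block 84 x 50 x 46 mm (x long, y across, z up), about 0.5 kg, standing on the bench; a round recess is open in its top. The point is its centre, half-way up (23 mm above its underside). It is the same when turned by half a turn and may go into the corner either way round.
- recess (a point): Centre of the mouth of the block's recess, in the block's top face (46 mm above the block's underside). The recess is 38 mm in diameter with a 1.5 mm chamfer and 8 mm deep, so a seated puck stands 16 mm proud. Axes as the block's.
- corner (a point): Mounting plate: fixed dark PTFE-coated (slippery) plate 150 (x) x 110 (y) x 8 mm on the bench. The point is the inside corner where the two stop faces' planes meet, on the plate's top face, +42 mm in x and +25 mm in y from the plate's centre. x points to the short stop, y to the long stop, z up. The block's centre is at (-42, -25, +23) mm from it when home, its long side along x.
- stop_long: Long stop, fixed on the plate: two rigid, slippery white PTFE lugs in line along x, each 16 (x) x 12 (y) x 12 mm high (top 20 mm above the bench), centred 31 mm either side of the origin, with a 46 mm gap between. The block's long side meets their faces towards -y, 6 mm from the origin. Origin on the plate's top face; axes as the plate's.
- stop_short: Short stop, fixed to the plate: one slippery white PTFE lug 12 (x) x 30 (y) x 12 mm high. Its face that the block's end meets looks to -x, 6 mm from the origin. Origin on the plate's top face; axes as the plate's. Rigid.
- reagent: Bystander: amber bottle with a red cap, 60 mm diameter, 120 mm high, standing. Origin at its underside.
- beaker: Bystander: white open beaker, 68 mm across the rim, 75 mm high, standing. Origin at its underside.
- end_cap: Bystander: flat steel disc 52 mm in diameter and 14 mm high, too wide for the recess, lying flat. Origin at its underside.
- spanner: Bystander: steel spanner 150 mm long, lying on the bench beyond the mounting plate. Origin about its middle; x along its length.
Not all that is in view belongs to the job. What is shaped like the part that bears puck_center but orange is not meant. What is shaped like the part that bears block_center but turquoise is not meant.

How it is judged:
On the way, in this order (a step that is already met when the one before it is completed fails the run):
1. the puck is fully down in the block's recess and let go of, the block not yet in the corner (horizontal distance between puck_center and recess below 0.003 m and z of puck_center in the frame of recess below 0.0065 m and angle between puck_center's own z axis and vertical below 0.06 rad and not (contact force between the fingers and puck above 0.1 N) and horizontal distance between block_center and corner above 0.07 m), for 0.2 s.
2. the fingers press the block into the corner, flat, square and against both stops, with the puck in it (horizontal distance between puck_center and recess below 0.003 m and z of puck_center in the frame of recess below 0.0065 m and angle between puck_center's own z axis and vertical below 0.06 rad and contact force between block and stop_long above 2 N and contact force between block and stop_short above 2 N and contact force between the fingers and block above 1 N and angle between the x axis of block_center and the x axis of corner, either way round below 0.035 rad and x of block_center in the frame of corner between -0.0445 and -0.0395 m and y of block_center in the frame of corner between -0.0275 and -0.0225 m and z of block_center in the frame of corner below 0.0255 m and angle between block_center's own z axis and vertical below 0.05 rad), for 0.2 s.
At the end, for the whole second after the job is handed in: Fingers on the block (over 1 N), which presses over 2 N on each stop, flat on the plate (within 2.5 mm), centre within 2.5 mm of home, long side within 2 degrees of the long stop; puck in the recess (within 3 mm of its axis, 2.5 mm of fully down, upright) (all of step 2); the arm keeps its last pose, push and grip.
It fails at once if the reagent is moved by more than 30 mm or knocked over (distance of reagent from where it was at the start of the episode above 0.03 m or angle between reagent's own z axis and vertical above 0.6 rad).
It fails at once if the beaker is moved by more than 30 mm or knocked over (distance of beaker from where it was at the start of the episode above 0.03 m or angle between beaker's own z axis and vertical above 0.6 rad).
It fails at once if the end cap is moved by more than 30 mm or knocked over (distance of end_cap from where it was at the start of the episode above 0.03 m or angle between end_cap's own z axis and vertical above 0.6 rad).
It fails at once if the spanner is moved by more than 30 mm or knocked over (distance of spanner from where it was at the start of the episode above 0.03 m or angle between spanner's own z axis and vertical above 0.6 rad).
It also fails if it takes over 72 s, if anything falls off the work surface, if the arm or the gripper's body presses on something with over 40 N, if the wrist force passes 120 N, or if a joint passes its speed limit or range.

## Robot

A 6-joint arm with a two-finger parallel gripper is mounted at the origin on the work surface. World frame = base frame: x ahead of the robot, y to its left, z up, the work surface at z = 0. Lengths are in m, angles in rad, forces in N, time in s.
With the tool pointing down it reaches from about 0.25 to 0.775 m from the base axis. Payload 4 kg.
Tool frame: the origin (TCP) lies at the very end of the fingers, on their centre line; the grasp point (between the pads) lies 19 mm behind it (env.pinch_z is the distance from the TCP to the grasp point, in m); z points along the fingers, y is the line along which they close (so a half turn about z gives the same grasp; the last joint's range is limited). The gripper opens to 85 mm and grips with 20 to 120 N. Pads are 22 mm wide; open, the fingers measure 114 mm over their backs; the gripper's body (76 mm by 85 mm) begins 54 mm behind the grasp point. The pads swing forward as they close: fully open they stand 13 mm farther back than shut.
Start: joints at [1.157, 0.087, 1.371, -0, 1.684, -0.103], TCP at [0.168, 0.524, 0.231] pointing down, gripper open.
Joint ranges: [-3.1, 3.1], [-0.76, 2.03], [0.27, 2.55], [-1.08, 4.22], [0.17, 2.65], [-2.57, 2.57]. Speed limits (rad/s): [2.79, 2.79, 3.14, 3.14, 3.14, 3.14].

## Interface

Orientations are given as a rotation vector (axis times angle).
In Python, from workcell import env gives the robot as it stands.
- The arm moves only by the shell command python3 -m inch 'ROWS' [FORCE]. ROWS is JSON, a list of rows, each a list of 3 entries, a list of its own where there are three numbers: the opening, from -1 (shut) to 1 (fully open), then the shift along the tool's x, y, z in units of 0.05 m (1.0 is 0.05 m), then the turn, a rotation vector about the tool's x, y, z in units of pi rad (1.0 is pi rad). A call has 1 to 10 rows; each row shifts and turns the commanded pose from where the row before left it, along the tool's axes as they then stand; what a row does not reach is not made up. A row lasts 1/10 s, in which the tool goes at most 50 mm and 8.59 degrees, less where a joint would pass 70% of its speed; a pose out of reach is approached as far as the arm can. A call with a number of a shift or a turn outside -1 to 1 is refused whole. A call with a gripper value outside its range is refused whole. The fingers move at their own pace and stop on an object; FORCE is the grip in N (left out, the last holds). Time passes only in rows, so rows that do not move let the fingers close. It gives the time, the measured TCP pose, the force, the opening and the grip force at its end, in the units of the state.
- env.read_state(): the state, without advancing time (a new reading comes with each control period).
- env.read_camera(name): name is "scene" or "top"; returns the picture (480x640x3 uint8, red, green, blue); there is no depth.
- env.get_calibration(name): a dict with "fx", "fy", "cx", "cy" (pixels), "k1" (the pictures are not rectified: a ray, as slopes to the right and down, at radius r is drawn at 1 + k1 r^2 times it, then the intrinsics apply), "cam_to_world" (4x4, takes a point from camera to world coordinates). Camera axes: x right, y down, z forward; pixel columns grow to the right and rows downward; lengths in m; the calibration is good to about 2 mm. A picture is of the moment at which its call begins. get_calibration takes no time and is no camera call.
- env.job_done(): hands the job in; it is judged then, once.
Trained networks look in the newest picture that a camera, given by its name, has taken for a name from the list of things; names that differ only in an ending like _2 or _b are one class to them, and where a whole thing is asked for, a point or a joint stands for the part that bears it (a point fixed in the world has none). Each returns a list of dicts, best first, with "conf" (0 to 1); they miss things now and then, are a little off and sometimes report something else, mostly with a low value. They report only what shows in the picture. A call takes as long as a camera call. They do not tell look-alikes from the thing itself.
- env.search_frame(label, camera): "point" ([column, row] in pixels, amid what is visible of it).
The state is a dict: "time_s": time; "q": joint angles; "qd": joint speeds; "joint_torque": joint torques, N m; "position": TCP position; "orientation": TCP orientation; "force": force on the tool from outside, world axes, zero at the start; "torque": the same for the moment, N m; "opening": finger opening in m; "grasp_force": force on a finger pad.
Only numpy, scipy, OpenCV 4.12 (cv2) and the standard library are available. Lean on these libraries where they do the work, as an engineer would, in place of code of your own. Each camera call takes 0.05 s, during which the arm holds its last target. There are 200 camera calls.

## Working session

There is one attempt and no reset: what is moved stays moved. The work goes in short steps, Python scripts to look and compute and a shell command to move; the robot and the scene stay as the last step left them, time stands still between calls to the robot, and variables do not carry over. Pictures are saved under pics/ and viewed, at most 10 in all, crops included, and the job is handed in when it is done.

```bash
mkdir -p pics; ls; python3 - <<'E'
from workcell import env
import cv2
for c in ("scene","top"):
    im=env.read_camera(c); cv2.imwrite(f"pics/{c}0.png",im[:,:,::-1])
    k=env.get_calibration(c); print(c,{a:(b if a!='cam_to_world' else [[round(float(v),4) for v in r] for r in b]) for a,b in k.items()})
    for l in ("puck_center","block_center","recess","corner","stop_long","stop_short","end_cap","spanner","reagent","beaker"):
        print(l,[([round(v) for v in d["point"]],round(d["conf"],2)) for d in env.search_frame(l,c)[:4]])
s=env.read_state();print(s["time_s"],s["position"],s["orientation"],s["opening"],env.pinch_z)
E
```

```text
pics
scene {'fx': 605.714745199521, 'fy': 605.714745199521, 'cx': 323.314997120367, 'cy': 219.47501293330174, 'k1': -0.05142374332944173, 'cam_to_world': [[-0.754, 0.5162, -0.4062, 0.9812], [0.6568, 0.5995, -0.4574, 0.4698], [0.0074, -0.6117, -0.7911, 0.875], [0.0, 0.0, 0.0, 1.0]]}
puck_center [([274, 151], 0.88), ([237, 140], 0.77)]
block_center [([433, 337], 0.65), ([327, 196], 0.63), ([408, 189], 0.6)]
recess [([328, 194], 0.82), ([410, 192], 0.76)]
corner [([440, 317], 0.7), ([255, 303], 0.22)]
stop_long []
stop_short [([432, 336], 0.5), ([331, 199], 0.43)]
end_cap [([185, 205], 0.82)]
spanner [([360, 386], 0.59), ([330, 194], 0.43)]
reagent [([253, 300], 0.64)]
beaker [([197, 242], 0.84)]
top {'fx': 465.287326076348, 'fy': 465.287326076348, 'cx': 332.00953388352406, 'cy': 247.31833477540238, 'k1': 0.02039343372699348, 'cam_to_world': [[0.0563, -0.9685, 0.2424, 0.3856], [-0.9984, -0.0538, 0.017, -0.0025], [-0.0034, -0.243, -0.97, 0.8201], [0.0, 0.0, 0.0, 1.0]]}
puck_center [([508, 283], 0.93), ([462, 306], 0.63)]
block_center [([314, 367], 0.94), ([370, 300], 0.65)]
recess [([367, 298], 0.62), ([311, 369], 0.6)]
corner [([198, 283], 0.79), ([463, 307], 0.17)]
stop_long [([183, 297], 0.47)]
stop_short [([190, 254], 0.43)]
end_cap [([462, 189], 0.93)]
spanner [([211, 186], 0.88)]
reagent [([319, 156], 0.74)]
beaker [([406, 160], 0.55)]
1.1 [0.1682545  0.52366123 0.23133868] [4.86324392e-01 3.10366650e+00 1.57058335e-04] 0.08553127713898259 0.0187
```

View pics/top0.png

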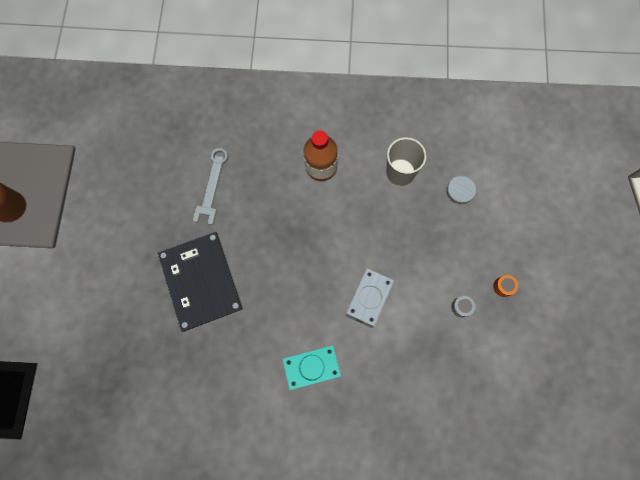

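View pics/scene0.png

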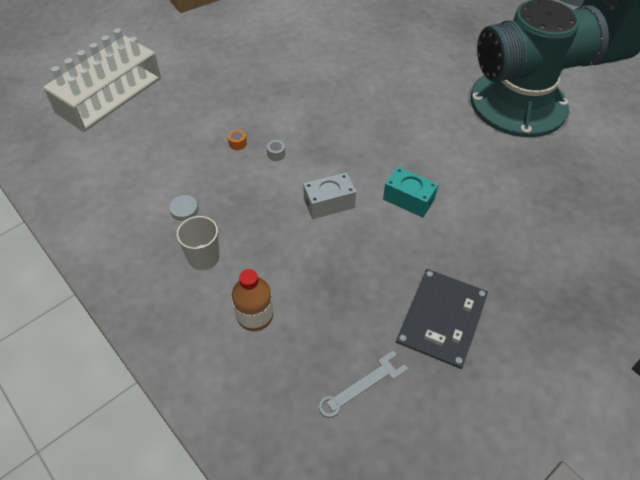

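The top view shows the steel puck at (464,306), grey block at (370,298) and plate at (200,282). The short stop is at (189,254) and the long-stop lugs at (175,269) and (185,302). The orange and turquoise look-alikes are at (508,285) and (312,368).

```bash
cat > h.py <<'E'
import numpy as np, cv2
from workcell import env
def unproj(c,px,z):
    k=env.get_calibration(c);T=np.array(k["cam_to_world"])
    d=np.array([(px[0]-k["cx"])/k["fx"],(px[1]-k["cy"])/k["fy"]]);u=d.copy()
    for _ in range(20): u=d/(1+k["k1"]*(u@u))
    r=T[:3,:3]@np.array([u[0],u[1],1]);t=(z-T[2,3])/r[2]
    return (T[:3,3]+t*r)[:2]
def proj(c,p):
    k=env.get_calibration(c);T=np.array(k["cam_to_world"])
    q=T[:3,:3].T@(np.array(p)-T[:3,3]);u=q[:2]/q[2];u=u*(1+k["k1"]*(u@u))
    return np.array([k["cx"]+k["fx"]*u[0],k["cy"]+k["fy"]*u[1]])
def wrap(a): return np.degrees(a)
E
python3 - <<'E'
import cv2,numpy as np
t=cv2.imread('pics/top0.png');s=cv2.imread('pics/scene0.png')
def cr(i,x,y,w,h,f): return cv2.resize(i[y:y+h,x:x+w],None,fx=f,fy=f,interpolation=cv2.INTER_CUBIC)
a=np.hstack([cr(t,340,260,66,50+25,4),cr(t,440,282,50,75,4),cr(t,152,227,66,75,4)])
b=np.hstack([cr(s,300,170,62,60,4),cr(s,260,135,35,60,4),cr(s,412,290,85,60,4)])
w=max(a.shape[1],b.shape[1]);p=lambda i:np.pad(i,((0,0),(0,w-i.shape[1]),(0,0)))
o=np.vstack([p(a),p(b)]);print(o.shape);cv2.imwrite('pics/z.png',o)
E
```

```text
(540, 728, 3)
```

View pics/z.png

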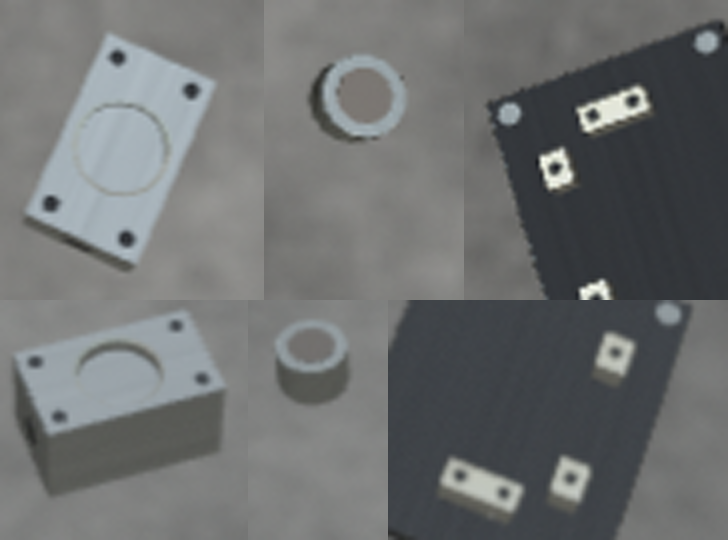

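```bash
cat > seg.py <<'E'
from h import *
def blob(im,c,seed,lo,hi,box,z,f=4):
    x0,y0=seed[0]-box,seed[1]-box
    g=cv2.cvtColor(im[y0:y0+2*box,x0:x0+2*box],cv2.COLOR_RGB2GRAY)
    g=cv2.resize(g,None,fx=f,fy=f,interpolation=cv2.INTER_CUBIC)
    m=cv2.inRange(g,lo,hi)
    cs,_=cv2.findContours(m,cv2.RETR_EXTERNAL,cv2.CHAIN_APPROX_NONE)
    ok=[k for k in cs if cv2.pointPolygonTest(k,(box*f,box*f),True)>-6*f and cv2.contourArea(k)>40]
    k=cv2.convexHull(max(ok,key=cv2.contourArea))[:,0].astype(float)
    px=(k+.5)/f-.5+[x0,y0]
    return np.array([unproj(c,p,z) for p in px],np.float32)
def rect(w):
    (c,s,a)=cv2.minAreaRect(w*1000)
    if s[0]<s[1]: s=s[::-1];a+=90
    return np.round(c,1),np.round(s,1),round(float((a+90)%180-90),1)
E
python3 - <<'E'
from seg import *
im={c:cv2.imread(f'pics/{c}0.png')[:,:,::-1].copy() for c in('top','scene')}
for c,b,p,pl,l in(('top',(370,298),(464,306),(200,282),[(189,254),(175,269),(185,302)]),('scene',(328,190),(276,147),(443,317),[(434,336),(457,335),(468,304)])):
    for t in (130,145): 
        print(c,t,'block',rect(blob(im[c],c,b,t,255,38,.046)))
        w=blob(im[c],c,p,t,255,16,.024); print(' puck',np.round(cv2.minEnclosingCircle(w*1000)[0],1),cv2.minEnclosingCircle(w*1000)[1],np.round(cv2.fitEllipse(w*1000)[0],1))
    for t in(72,80): print(' plate',rect(blob(im[c],c,pl,0,t,60,.008)))
    for x in l: print('  lug',rect(blob(im[c],c,x,160,255,12,.020)))
E
```

```text
top 130 block (array([498.1, -63.9]), array([126.9, 113.5]), 3.2)
 puck [ 492.6 -220.2] 21.496904373168945 [ 494.2 -221.5]
top 145 block (array([498.7, -57.4]), array([84.6, 51.8]), -21.8)
 puck [ 495.1 -220.1] 17.7199764251709 [ 495.2 -220.3]
 plate (array([516., 243.]), array([152.1, 111.6]), 24.3)
 plate (array([516. , 243.1]), array([152.5, 112.3]), 24.3)
  lug (array([559.8, 263.1]), array([29.7, 12. ]), -65.5)
  lug (array([531.6, 284.5]), array([15.9, 11.5]), 26.0)
  lug (array([475.1, 258.9]), array([15.9, 11.9]), 23.8)
scene 130 block (array([498.4, -70.9]), array([145.4,  99.7]), -49.9)
 puck [ 479.  -225.9] 34.93207550048828 [ 478.4 -227. ]
scene 145 block (array([498.3, -58.7]), array([84.1, 50.6]), -21.8)
 puck [ 495.7 -221.4] 17.343494415283203 [ 495.6 -221.2]
 plate (array([519.4, 243.5]), array([151.8, 108.4]), 24.4)
 plate (array([519.2, 243.5]), array([152.8, 109.4]), 24.4)
  lug (array([561. , 262.2]), array([29. , 11.4]), -65.8)
  lug (array([532.8, 283.4]), array([15.3, 11.2]), 24.6)
  lug (array([476.5, 257.9]), array([15.5, 11.1]), 25.1)
```

```bash
cat > go.py <<'E'
import sys
from h import *
from scipy.spatial.transform import Rotation as R
# usage: go.py x y z yaw_of_tool_y(deg): total shift in units in tool axes (as standing after the turn), and turn in units
x,y,z,a=map(float,sys.argv[1:5]); s=env.read_state()
r=R.from_rotvec(s["orientation"]);Y=np.radians(a);y_=np.array([np.cos(Y),np.sin(Y),0]);z_=np.array([0,0,-1.]);x_=np.cross(y_,z_)
T=R.from_matrix(np.c_[x_,y_,z_]);d=np.array([x,y,z])-s["position"]
print("turn",np.round((r.inv()*T).as_rotvec()/np.pi,4),"shift after turn",np.round(T.inv().apply(d)/.05,3),"shift as now",np.round(r.inv().apply(d)/.05,3))
print("t",s["time_s"],"pos",np.round(s["position"],4),"F",np.round(s["force"],1),"open",round(s["opening"],4),"grip",s["grasp_force"])
E
python3 go.py 0.4954 -0.2208 0.2 68.2; python3 -m inch '[[1,[0,0,0],[0,0,0.022]]]'; python3 go.py 0.4954 -0.2208 0.2 68.2
```

```text
turn [0.     0.     0.0222] shift after turn [-11.604 -11.395   0.627] shift as now [-10.784 -12.174   0.626]
t 1.1 pos [0.1683 0.5237 0.2313] F [ 1.  -0.7  0.1] open 0.0855 grip 0.0
time_s: 1.2
position: [0.1682, 0.5237, 0.2313]
orientation: [0.596, 3.085, 0.0]
force: [0.1, 0.1, -0.8]
opening: 0.0852
grasp_force: 0.0
turn [ 0.      0.     -0.0004] shift after turn [-11.605 -11.395   0.627] shift as now [-11.618 -11.381   0.626]
t 1.2 pos [0.1682 0.5237 0.2313] F [ 0.1  0.1 -0.8] open 0.0852 grip 0.0
```

```bash
python3 -m inch '[[1,[-0.58,-0.57,0],[0,0,0]],[1,[-0.58,-0.57,0],[0,0,0]],[1,[-0.58,-0.57,0],[0,0,0]],[1,[-0.58,-0.57,0],[0,0,0]],[1,[-0.58,-0.57,0],[0,0,0]],[1,[-0.58,-0.57,0],[0,0,0]],[1,[-0.58,-0.57,0],[0,0,0]],[1,[-0.58,-0.57,0],[0,0,0]],[1,[-0.58,-0.57,0],[0,0,0]],[1,[-0.58,-0.57,0],[0,0,0]]]' | head -2;  python3 -m inch '[[1,[-0.58,-0.57,0],[0,0,0]],[1,[-0.58,-0.57,0],[0,0,0]],[1,[-0.58,-0.57,0],[0,0,0]],[1,[-0.58,-0.57,0],[0,0,0]],[1,[-0.58,-0.57,0],[0,0,0]],[1,[-0.58,-0.57,0],[0,0,0]],[1,[-0.58,-0.57,0],[0,0,0]],[1,[-0.4,-0.4,0],[0,0,0]],[1,[-0.2,-0.2,0],[0,0,0]],[1,[0,0,0],[0,0,0]]]'|head -2; python3 go.py 0.4954 -0.2208 0.06 68.2
```

```text
time_s: 2.2
position: [0.3322, 0.1499, 0.2316]
time_s: 3.2
position: [0.4633, -0.1491, 0.2309]
turn [ 0.0001 -0.0003 -0.0005] shift after turn [-1.129 -1.093  3.417] shift as now [-1.134 -1.092  3.416]
t 3.2 pos [ 0.4633 -0.1491  0.2309] F [-0.2  0.5 -0.9] open 0.0857 grip 0.0
```

```bash
python3 -m inch '[[0.4,[-0.5,-0.5,0.3],[0,0,0]],[0.4,[-0.5,-0.5,0.6],[0,0,0]],[0.4,[-0.1,-0.09,0.6],[0,0,0]],[0.4,[0,0,0.6],[0,0,0]],[0.4,[0,0,0.6],[0,0,0]],[0.4,[0,0,0.4],[0,0,0]],[0.4,[0,0,0.2],[0,0,0]],[0.4,[0,0,0],[0,0,0]]]'|head -2; python3 go.py 0.4954 -0.2208 0.008 68.2; python3 - <<'E'
from h import *
im=env.read_camera("top");sc=env.read_camera("scene")
f=lambda i,x,y:cv2.resize(i[y:y+100,x:x+130],None,fx=3,fy=3,interpolation=cv2.INTER_CUBIC)
cv2.imwrite("pics/p1.png",np.hstack([f(im,400,250),f(sc,210,90)])[:,:,::-1])
E
```

```text
time_s: 4.0
position: [0.4931, -0.2173, 0.0651]
turn [ 0.0003 -0.001   0.0006] shift after turn [-0.069 -0.048  1.142] shift as now [-0.072 -0.049  1.142]
t 4.0 pos [ 0.4931 -0.2173  0.0651] F [ 0.1 -0.4  0.4] open 0.0599 grip 0.0
```

View pics/p1.png

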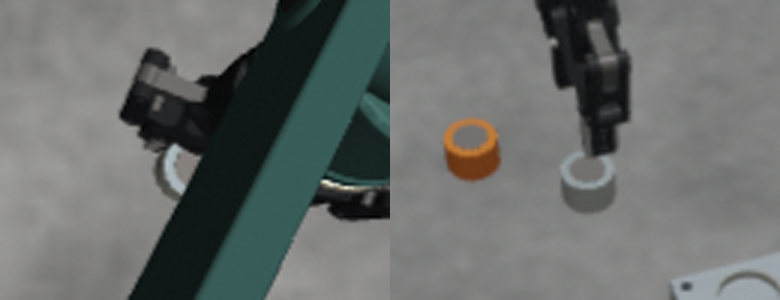

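The fingers straddle the steel puck, with the orange one well clear. Next I descend and grip.

```bash
python3 -m inch '[[0.4,[-0.07,-0.05,0.3],[0,0,0]],[0.4,[0,0,0.4],[0,0,0]],[0.4,[0,0,0.3],[0,0,0]],[0.4,[0,0,0.14],[0,0,0]],[0.4,[0,0,0],[0,0,0]],[0.4,[0,0,0],[0,0,0]]]' |head -2; python3 go.py 0.4954 -0.2208 0.008 68.2; python3 -m inch '[[-1,[0,0,0],[0,0,0]],[-1,[0,0,0],[0,0,0]],[-1,[0,0,0],[0,0,0]],[-1,[0,0,0],[0,0,0]],[-1,[0,0,0],[0,0,0]],[-1,[0,0,0],[0,0,0]]]' 40;python3 go.py 0.4954 -0.2208 0.008 68.2
```

```text
time_s: 4.7
position: [0.4969, -0.2231, 0.0099]
turn [-0.      0.0004  0.0001] shift after turn [0.045 0.032 0.039] shift as now [0.045 0.032 0.039]
t 4.7 pos [ 0.4969 -0.2231  0.0099] F [ 0.2 -0.6  0.5] open 0.0597 grip 0.0
time_s: 5.3
position: [0.4974, -0.2232, 0.0108]
orientation: [0.593, 3.082, -0.001]
force: [-0.3, 0.2, 5.6]
opening: 0.0346
grasp_force: 40.3
turn [-0.0001  0.0009  0.0002] shift after turn [0.055 0.03  0.055] shift as now [0.055 0.03  0.055]
t 5.3 pos [ 0.4974 -0.2232  0.0108] F [-0.3  0.2  5.6] open 0.0346 grip 40.34487068653107
```

```bash
python3 -m inch '[[-1,[0,0,-0.3],[0,0,0]],[-1,[0,0,-0.6],[0,0,0]],[-1,[0,0,-0.6],[0,0,0]],[-1,[0,0,-0.6],[0,0,0]],[-1,[0,0,-0.3],[0,0,0]],[-1,[0,0,0],[0,0,0]],[-1,[0,0,0],[0,0,0]]]' |head -2;  python3 go.py 0.501 -0.059 0.12 68.2
```

```text
time_s: 6.0
position: [0.4956, -0.2224, 0.1278]
turn [ 0.0001 -0.0007  0.0002] shift after turn [1.114 3.073 0.156] shift as now [1.112 3.074 0.16 ]
t 6.0 pos [ 0.4956 -0.2224  0.1278] F [ 0.8  0.  -2.2] open 0.0341 grip 40.0177663564682
```

```bash
python3 -m inch '[[-1,[0.1,0.3,0],[0,0,0]],[-1,[0.2,0.6,0.05],[0,0,0]],[-1,[0.3,0.7,0.05],[0,0,0]],[-1,[0.2,0.7,0.05],[0,0,0]],[-1,[0.2,0.5,0],[0,0,0]],[-1,[0.11,0.27,0],[0,0,0]],[-1,[0,0,0],[0,0,0]],[-1,[0,0,0],[0,0,0]],[-1,[0,0,0],[0,0,0]]]' |head -2;  python3 go.py 0.501 -0.059 0.12 68.2; python3 - <<'E'
from h import *
im=env.read_camera("top");sc=env.read_camera("scene")
cv2.imwrite("pics/t2.png",im[:,:,::-1]);cv2.imwrite("pics/s2.png",sc[:,:,::-1])
print(proj("scene",(.4985,-.058,.12)),proj("top",(.4985,-.058,.12)))
f=lambda i,x,y:cv2.resize(i[y:y+130,x:x+130],None,fx=3,fy=3,interpolation=cv2.INTER_CUBIC)
cv2.imwrite("pics/p2.png",np.hstack([f(im,310,230),f(sc,260,100)])[:,:,::-1])
E
```

```text
time_s: 6.9
position: [0.5016, -0.0606, 0.1215]
turn [-0.0002 -0.0001 -0.0002] shift after turn [0.024 0.025 0.031] shift as now [0.024 0.025 0.031]
t 6.9 pos [ 0.5016 -0.0606  0.1215] F [-0.5 -0.6 -1.7] open 0.034 grip 40.09924829006195
[330.18968983 158.746943  ] [374.34536587 289.40369254]
```

View pics/p2.png

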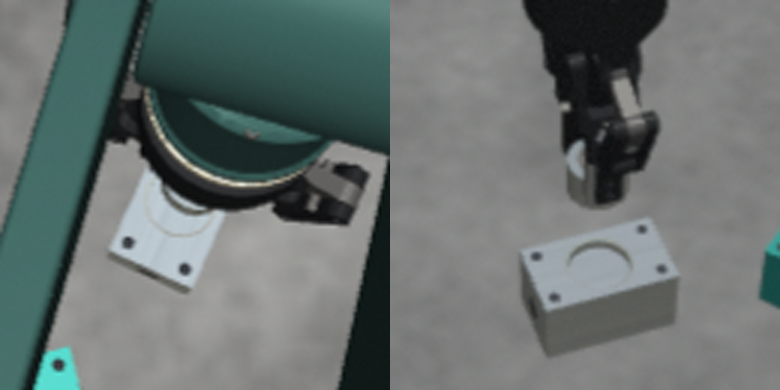

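Both views show the puck upright in the fingers and about over the recess. I'll go lower and compare it with a predicted outline.

```bash
python3 -m inch '[[-1,[0.02,0.02,0.3],[0,0,0]],[-1,[0,0,0.4],[0,0,0]],[-1,[0,0,0.3],[0,0,0]],[-1,[0,0,0.14],[0,0,0]],[-1,[0,0,0],[0,0,0]],[-1,[0,0,0],[0,0,0]],[-1,[0,0,0],[0,0,0]]]' |head -2;  python3 go.py 0.501 -0.059 0.063 68.2; python3 - <<'E'
from h import *
im=env.read_camera("top");sc=env.read_camera("scene")
p=env.read_state()["position"];xt=np.array([-.928,.371,0]);c=p+.00275*xt
F=6
def draw(i,cam,x,y,w=66,h=66):
    o=cv2.resize(i[y:y+h,x:x+w],None,fx=F,fy=F,interpolation=cv2.INTER_CUBIC)
    def circ(c,z,r,col):
        pts=np.array([(proj(cam,(c[0]+r*np.cos(a),c[1]+r*np.sin(a),z))-[x,y]+.5)*F for a in np.linspace(0,6.28,60)])
        cv2.polylines(o,[pts.astype(int)],True,col,1)
    b=p[2]-.0108
    circ(c,b,.018,(255,0,0));circ(c,b+.024,.018,(255,160,0));circ((.4985,-.058),.046,.0205,(0,0,255))
    return o
cv2.imwrite("pics/p3.png",np.hstack([draw(im,"top",342,264),draw(sc,"scene",296,145)])[:,:,::-1])
E
```

```text
time_s: 7.7
position: [0.502, -0.0587, 0.066]
turn [0.0001 0.0007 0.0001] shift after turn [ 0.016 -0.014  0.06 ] shift as now [ 0.016 -0.014  0.06 ]
t 7.7 pos [ 0.502  -0.0587  0.066 ] F [ 0.4  0.6 -2. ] open 0.0342 grip 40.1058554649353
```

View pics/p3.png

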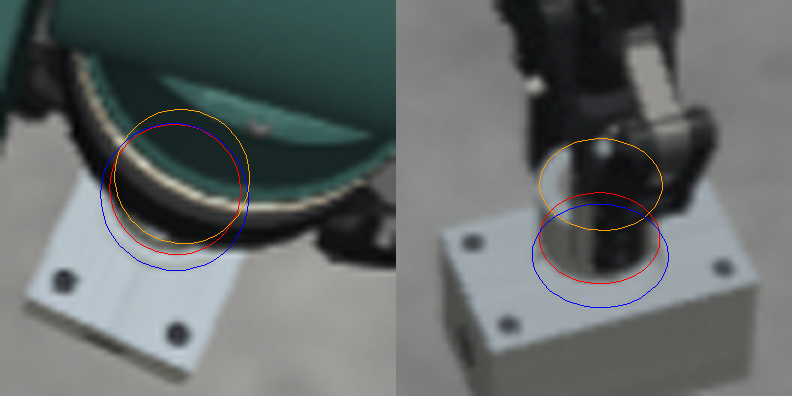

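The predicted outline fits the puck to about 1 px, and it is centred on the recess within roughly 1 mm. I'll lower it slowly, watching the force.

```bash
python3 -m inch '[[-1,[0.016,-0.01,0],[0,0,0]],[-1,[0,0,0.06],[0,0,0]],[-1,[0,0,0.06],[0,0,0]],[-1,[0,0,0.03],[0,0,0]],[-1,[0,0,0],[0,0,0]],[-1,[0,0,0],[0,0,0]]]' 20|sed -n '2p;4p'; python3 -m inch '[[-1,[0,0,0.04],[0,0,0]],[-1,[0,0,0.04],[0,0,0]],[-1,[0,0,0],[0,0,0]],[-1,[0,0,0],[0,0,0]]]'|sed -n '2p;4p';  python3 go.py 0.5012 -0.0594 0.048 68.2
```

```text
position: [0.5001, -0.0584, 0.0572]
force: [0.5, -0.0, -1.2]
position: [0.5001, -0.0584, 0.0532]
force: [-1.1, 0.3, -1.3]
turn [ 0.     -0.0001  0.0002] shift after turn [-0.027 -0.01   0.104] shift as now [-0.027 -0.01   0.104]
t 8.8 pos [ 0.5001 -0.0584  0.0532] F [-1.1  0.3 -1.3] open 0.0341 grip 40.10501325130463
```

```bash
for i in 1 2; do python3 -m inch '[[-1,[0,0,0.03],[0,0,0]],[-1,[0,0,0.02],[0,0,0]],[-1,[0,0,0],[0,0,0]],[-1,[0,0,0],[0,0,0]]]'|sed -n '2p;4p'; done
```

```text
position: [0.5002, -0.0584, 0.0507]
force: [0.6, -0.1, -0.5]
position: [0.5003, -0.0584, 0.0487]
force: [-1.7, 1.8, 2.5]
```

```bash
python3 -m inch '[[-1,[0,0,0.02],[0,0,0]],[-1,[0,0,0],[0,0,0]],[-0.1,[0,0,0],[0,0,0]],[0.2,[0,0,0],[0,0,0]],[0.6,[0,0,0],[0,0,0]],[1,[0,0,0],[0,0,0]],[1,[0,0,0],[0,0,0]],[1,[0,0,0],[0,0,0]]]'; python3 - <<'E'
from h import *
sc=env.read_camera("scene");im=env.read_camera("top")
F=6
def draw(i,cam,x,y,w=66,h=66):
    o=cv2.resize(i[y:y+h,x:x+w],None,fx=F,fy=F,interpolation=cv2.INTER_CUBIC)
    pts=np.array([(proj(cam,(.4985+.018*np.cos(a),-.058+.018*np.sin(a),.062))-[x,y]+.5)*F for a in np.linspace(0,6.28,60)])
    cv2.polylines(o,[pts.astype(int)],True,(255,0,0),1);return o
cv2.imwrite("pics/p4.png",np.hstack([draw(im,"top",342,264),draw(sc,"scene",296,145)])[:,:,::-1])
E
```

```text
time_s: 10.4
position: [0.5002, -0.0585, 0.0472]
orientation: [-0.593, -3.085, -0.0]
force: [1.6, 0.3, -0.1]
opening: 0.0853
grasp_force: 0.0
```

View pics/p4.png

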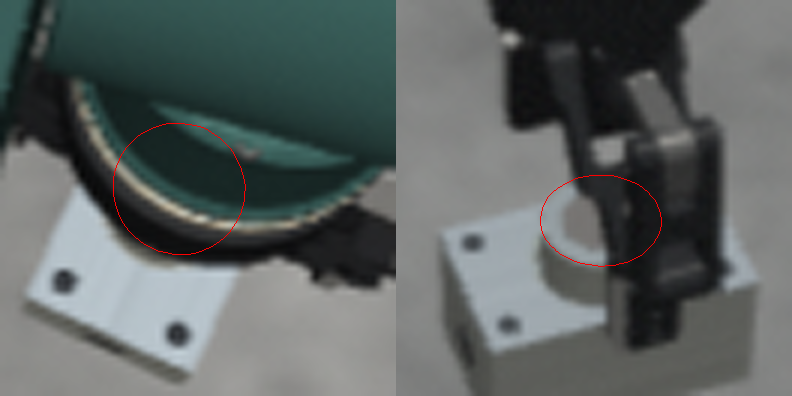

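The puck's rim coincides with the predicted seated height of 62 mm, so it is in. Next I lower the fingers over the block's long sides and grip.

```bash
python3 -m inch '[[1,[0.03,0,0.15],[0,0,0]],[1,[0,0,0.25],[0,0,0]],[1,[0,0,0.15],[0,0,0]],[1,[0,0,0.03],[0,0,0]],[1,[0,0,0],[0,0,0]],[1,[0,0,0],[0,0,0]]]' 20|sed -n '2p;4p'; python3 -m inch '[[-1,[0,0,0],[0,0,0]],[-1,[0,0,0],[0,0,0]],[-1,[0,0,0],[0,0,0]],[-1,[0,0,0],[0,0,0]],[-1,[0,0,0],[0,0,0]],[-1,[0,0,0],[0,0,0]],[-1,[0,0,0],[0,0,0]]]' 70;python3 go.py 0.4985 -0.058 0.10 68.2
```

```text
position: [0.499, -0.058, 0.0184]
force: [-0.8, 0.7, -0.3]
time_s: 11.8
position: [0.4995, -0.0581, 0.019]
orientation: [0.593, 3.084, -0.0]
force: [0.2, -0.8, 5.0]
opening: 0.0485
grasp_force: 76.8
turn [0.0001 0.0005 0.0002] shift after turn [ 0.019 -0.005 -1.619] shift as now [ 0.016 -0.005 -1.619]
t 11.8 pos [ 0.4995 -0.0581  0.019 ] F [ 0.2 -0.8  5. ] open 0.0485 grip 76.80458307266235
```

```bash
python3 -m inch '[[-1,[0,0,-0.2],[0,0,0]],[-1,[0,0,-0.4],[0,0,0]],[-1,[0,0,-0.4],[0,0,0]],[-1,[0,0,-0.2],[0,0,0]],[-1,[0,0,0],[0,0,0]],[-1,[0,0,0],[0,0,0]]]'|sed -n '2p;4,6p'; python3 -m inch '[[-1,[0,0,0],[0,0,-0.02]],[-1,[0,0,0],[0,0,-0.04]],[-1,[0,0,0],[0,0,-0.04]],[-1,[0,0,0],[0,0,-0.04]],[-1,[0,0,0],[0,0,-0.04]],[-1,[0,0,0],[0,0,-0.04]],[-1,[0,0,0],[0,0,-0.0367]],[-1,[0,0,0],[0,0,0]],[-1,[0,0,0],[0,0,0]]]' | sed -n '2p;4,6p';python3 go.py 0.512 0.2275 0.08 114.4
```

```text
position: [0.4978, -0.0576, 0.077]
force: [0.2, -0.6, -6.9]
opening: 0.0488
grasp_force: 76.0
position: [0.4979, -0.0577, 0.0769]
force: [0.6, 0.4, -5.3]
opening: 0.0487
grasp_force: 75.9
turn [ 0.0006 -0.0007 -0.0006] shift after turn [-2.613  5.078 -0.061] shift as now [-2.604  5.083 -0.058]
t 13.3 pos [ 0.4979 -0.0577  0.0769] F [ 0.6  0.4 -5.3] open 0.0487 grip 75.87994873523712
```

```bash
python3 -m inch '[[-1,[-0.1,0.2,0],[0,0,0]],[-1,[-0.3,0.58,0],[0,0,0]],[-1,[-0.35,0.7,0],[0,0,0]],[-1,[-0.35,0.7,0],[0,0,0]],[-1,[-0.35,0.7,0],[0,0,0]],[-1,[-0.35,0.7,0],[0,0,0]],[-1,[-0.35,0.7,0],[0,0,0]],[-1,[-0.3,0.5,0],[0,0,0]],[-1,[-0.15,0.3,0],[0,0,0]]]'|sed -n '2p;4,6p'; python3 -m inch '[[-1,[0,0,0],[0,0,0]],[-1,[0,0,0],[0,0,0]],[-1,[0,0,0],[0,0,0]]]' | sed -n '2p;4,6p';python3 go.py 0.512 0.2275 0.028 114.4; python3 - <<'E'
from h import *
sc=env.read_camera("scene");im=env.read_camera("top")
f=lambda i,x,y:cv2.resize(i[y:y+130,x:x+130],None,fx=3,fy=3,interpolation=cv2.INTER_CUBIC)
cv2.imwrite("pics/p5.png",np.hstack([f(im,135,215),f(sc,375,230)])[:,:,::-1])
E
```

```text
position: [0.5115, 0.2303, 0.0781]
force: [-0.5, -0.2, -4.4]
opening: 0.0486
grasp_force: 75.8
position: [0.5119, 0.226, 0.0781]
force: [0.2, 0.4, -4.8]
opening: 0.0487
grasp_force: 75.8
turn [-0.0002 -0.0003 -0.0002] shift after turn [-0.014  0.027  1.002] shift as now [-0.015  0.027  1.002]
t 14.5 pos [0.5119 0.226  0.0781] F [ 0.2  0.4 -4.8] open 0.0487 grip 75.79023599624634
```

View pics/p5.png

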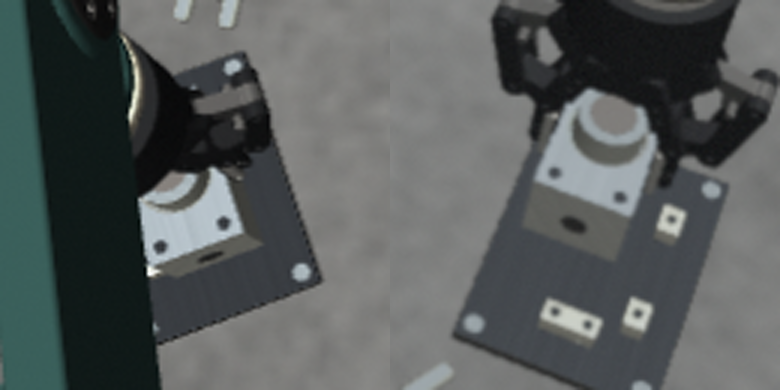

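The block is level and square to the plate with the puck in it, short of both stops. I'll lower it onto the plate.

```bash
python3 -m inch '[[-1,[0,0.02,0.2],[0,0,0]],[-1,[0,0,0.3],[0,0,0]],[-1,[0,0,0.25],[0,0,0]],[-1,[0,0,0.12],[0,0,0]],[-1,[0,0,0.05],[0,0,0]],[-1,[0,0,0.04],[0,0,0]],[-1,[0,0,0],[0,0,0]],[-1,[0,0,0],[0,0,0]],[-1,[0,0,0],[0,0,0]]]'|sed -n '2p;4,6p'; python3 go.py 0.5178 0.2434 0.027 114.4
```

```text
position: [0.5122, 0.2282, 0.031]
force: [0.7, -0.7, -5.0]
opening: 0.0488
grasp_force: 75.8
turn [-0.      0.0004  0.0002] shift after turn [-0.228  0.23   0.08 ] shift as now [-0.228  0.229  0.081]
t 15.5 pos [0.5122 0.2282 0.031 ] F [ 0.7 -0.7 -5. ] open 0.0488 grip 75.78759491443634
```

```bash
for i in 1 2; do python3 -m inch '[[-1,[0,0,0.03],[0,0,0]],[-1,[0,0,0.01],[0,0,0]],[-1,[0,0,0],[0,0,0]],[-1,[0,0,0],[0,0,0]]]'|sed -n '2p;4p'; done
```

```text
position: [0.5116, 0.228, 0.0283]
force: [-0.1, -0.5, -5.7]
position: [0.5121, 0.2282, 0.0271]
force: [-1.3, -0.2, -0.1]
```

Touching the plate. Sliding to the long stop first, then the short one.

```bash
python3 -m inch '[[-1,[0,0.08,0.01],[0,0,0]],[-1,[0,0.08,0],[0,0,0]],[-1,[0,0.06,0],[0,0,0]],[-1,[0,0.02,0],[0,0,0]],[-1,[0,0,0],[0,0,0]],[-1,[0,0,0],[0,0,0]]]'|sed -n '2p;4p';python3 -m inch '[[-1,[-0.08,0,0],[0,0,0]],[-1,[-0.08,0,0],[0,0,0]],[-1,[-0.06,0,0],[0,0,0]],[-1,[0,0,0],[0,0,0]],[-1,[0,0,0],[0,0,0]]]'|sed -n '2p;4p'; python3 go.py 0.5178 0.2434 0.027 114.4
```

```text
position: [0.5078, 0.2394, 0.0271]
force: [1.7, -2.3, 5.3]
position: [0.5164, 0.2436, 0.0271]
force: [-3.0, -3.5, 9.0]
turn [ 0.     -0.0002  0.0002] shift after turn [-0.024 -0.015  0.001] shift as now [-0.024 -0.015  0.001]
t 17.4 pos [0.5164 0.2436 0.0271] F [-3.  -3.5  9. ] open 0.0485 grip 77.55624711513519
```

```bash
cat > f.py <<'E'
from h import *
s=env.read_state();F=s["force"];a=np.radians(24.4);p=(s["position"]-[.517,.243,0])*1000
X=np.array([np.cos(a),np.sin(a)]);Y=np.array([-X[1],X[0]])
print("F plate x,y,z",np.round([F[:2]@X,F[:2]@Y,F[2]],1),"pos plate mm",np.round([p[:2]@X,p[:2]@Y,p[2]],1),"M",np.round(s["torque"],2),"grip",round(s["grasp_force"],1),"t",s["time_s"])
E
python3 f.py; for i in 1 2 ; do python3 -m inch '[[-1,[-0.02,0.02,0],[0,0,0]],[-1,[-0.01,0.01,0],[0,0,0]],[-1,[0,0,0],[0,0,0]],[-1,[0,0,0],[0,0,0]],[-1,[0,0,0],[0,0,0]]]'>/dev/null; python3 f.py; done
```

```text
F plate x,y,z [-4.2 -1.9  9. ] pos plate mm [-0.3  0.8 27.1] M [-0.59  0.33 -0.1 ] grip 77.6 t 17.4
F plate x,y,z [-7.7 -6.1 10.7] pos plate mm [ 0.   0.9 27.1] M [-1.16  0.58 -0.04] grip 77.8 t 17.9
F plate x,y,z [-11.4  -9.6  13.8] pos plate mm [ 0.3  1.  27.2] M [-1.85  0.81 -0.1 ] grip 78.2 t 18.4
```

```bash
python3 -m inch '[[-1,[-0.02,0.02,0],[0,0,0]],[-1,[-0.01,0.02,0],[0,0,0]],[-1,[0,0,0],[0,0,0]],[-1,[0,0,0],[0,0,0]],[-1,[0,0,0],[0,0,0]],[-1,[0,0,0],[0,0,0]]]'>/dev/null; python3 f.py;python3 go.py 0.5178 0.2434 0.027 114.4; python3 - <<'E'
from h import *
sc=env.read_camera("scene");x,y,F=400,265,6
o=cv2.resize(sc[y:y+100,x:x+100],None,fx=F,fy=F,interpolation=cv2.INTER_CUBIC)
a=np.radians(24.4);X=np.array([np.cos(a),np.sin(a)]);Y=np.array([-X[1],X[0]]);c=np.array([.517,.243])
pts=[(proj("scene",[*(c+i*.042*X+j*.025*Y),.054])-[x,y]+.5)*F for i,j in((-1,-1),(1,-1),(1,1),(-1,1))]
cv2.polylines(o,[np.array(pts).astype(int)],True,(255,0,0),1);cv2.imwrite("pics/p6.png",o[:,:,::-1])
E
```

```text
F plate x,y,z [-15.8 -13.3  17. ] pos plate mm [ 0.3  1.  27.3] M [-2.79  1.12  0.03] grip 78.6 t 19.0
turn [-0.0027 -0.0031 -0.    ] shift after turn [-0.011 -0.02   0.006] shift as now [-0.011 -0.02   0.006]
t 19.0 pos [0.5169 0.2441 0.0273] F [ -8.9 -18.6  17. ] open 0.0489 grip 78.58931243419647
```

View pics/p6.png

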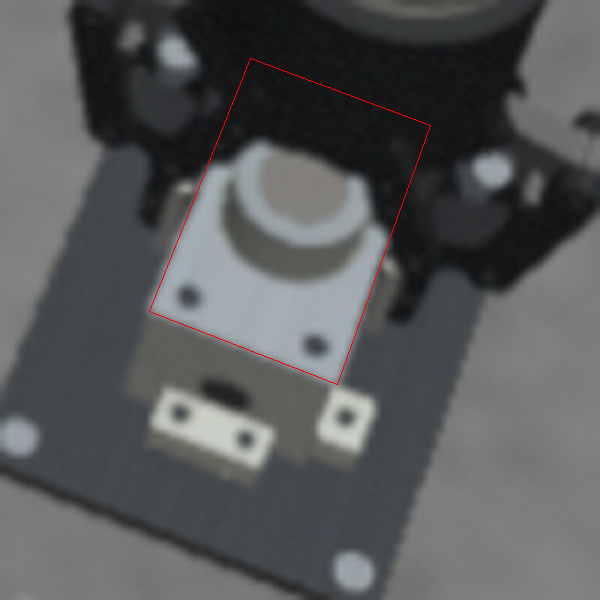

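The block's top face lies on the predicted home outline, with its end against the short lug, its side against the long lug and the puck seated. Handing in.

```bash
python3 -c "
from workcell import env
print(env.job_done())"
```

```text
the job is handed in; nothing more can be done
None
```

I handed in the job at about 19 s with the puck seated in the recess and the block held square in the corner. It was pressing about 16 N on the short stop and 13 N on the long stop, and the hand-in returned no verdict.

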